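# Slide the heatsink module home in the test bay

### The arm

A 6-joint arm with a two-finger parallel gripper is mounted at the origin on the work surface. World frame = base frame: x ahead of the robot, y to its left, z up, the work surface at z = 0. Lengths are in mm, angles in rad, forces in N, time in s.
With the tool pointing down it reaches from about 275 to 775 mm from the base axis. Payload 14.6 kg.
Tool frame: the origin (TCP) lies at the very end of the fingers, on their centre line; the grasp point (between the pads) lies 19 mm behind it; z points along the fingers, y is the direction in which the jaws open and shut (so a half turn about z gives the same grasp; the last joint's range is limited). The gripper opens to 85 mm and grips with 20 to 120 N. Pads are 22 mm wide; open, the fingers measure 114 mm over their backs; the gripper's body (76 mm by 85 mm) begins 54 mm behind the grasp point. The pads swing forward as they close: fully open they stand 13 mm farther back than shut.
Start: joints at [-0.155, 0.263, -0.048, 1.259, 0, 1.415], TCP at [525.003, -0.006, 231.278] pointing down, gripper open.
Joint ranges: [-2.65, 2.65], [-0.89, 1.7], [-1.18, 1.37], [-2.13, 2.11], [-1.35, 1.29], [-3.14, 3.14]. Speed limits (rad/s): [1.89, 1.89, 2.57, 2.79, 3.14, 3.14].

### API

Orientations are given as a unit quaternion [x, y, z, w].
In Python, from plant import env gives the robot as it stands.
- The arm moves only by the tool send_rows, never from a script. Its argument "series" is a list that holds one entry, the list of rows, each a list of 7 numbers: the gripper's target within -1 to 1 (shut at 1, half-way at 0, fully open at -1), then the shift along the tool's x, y, z in mm, then the turn, a rotation vector about the tool's x, y, z in rad. In form: [[[fingers, tx, ty, tz, ax, ay, az], ...]]. A call has 1 to 5 rows; each row shifts and turns the commanded pose from where the row before left it, along the tool's axes as they then stand; what a row does not reach is not made up. A row lasts 1/10 s, in which the tool goes at most 50 mm and 8.59 degrees, less where a joint would pass 70% of its speed; a pose out of reach is approached as far as the arm can. A call with a gripper value outside its range is refused whole. The fingers move at their own pace and stop on an object; "grip_force" is the grip in N (left out, the last holds). Time passes only in rows, so rows that do not move let the fingers close. It gives the time, the measured TCP pose, the force and the opening at its end, in the units of the state.
- env.get_state(): the state, without advancing time (a new reading comes with each control period).
- env.read_camera(name): name is "scene" or "side" or "wrist"; returns a dict with "color" (400x640x3 uint8, red, green, blue), "fx", "fy", "cx", "cy" (pixels), "extrinsics" (4x4, takes a point from camera to world coordinates); the wrist camera has in their place "tool_from_camera" (4x4, takes a point from camera to tool coordinates, whose origin is the TCP and whose axes are the flange's). Camera axes: x right, y up, looking along -z (the intrinsics and any distortion apply to the point x, -y, -z); pixel columns grow to the right and rows downward; lengths in mm; the calibration is good to about 2 mm. A picture is of the moment at which its call begins: read the wrist's pose just before it. There is no depth.
- env.finish_job(): hands the job in, once; it reports no verdict.
The state is a dict: "clock": time; "qpos": joint angles; "joint_vel": joint speeds; "joint_efforts": joint torques, N m; "tcp_pos": TCP position; "tcp_rot": TCP orientation; "contact_force": force on the tool from outside, world axes, zero at the start; "torque": the same for the moment, N m; "finger_gap": finger opening in mm.
Only numpy, scipy, OpenCV 4.12 (cv2) and the standard library are available. Lean on these libraries where they do the work, as an engineer would, in place of code of your own. Each camera call takes 0.05 s, during which the arm holds its last target. There are 200 camera calls.

### The job

Pick up the push stick by its red handle and use its nose to slide the circuit module with the black heatsink along its lane of the test bay until it is home against the end stop. Keep the gripper's fingers off that module, and leave the module with the blue relays where it is. Then draw the stick out and lay it flat on the bench, clear of the bay.

Things in the scene. Friction and masses are not known exactly. Their poses are not given: they have to be found in the camera images.
- stick: Push stick (mm), 0.14 kg, lying flat. Origin: underside, below the handle's middle; x towards the nose, z up. Yellow blade 24 wide, 14 thick, x = -75 to 160; the last 20 is the black rubber nose that pushes. Upright red handle on it, centred on the origin: 60 along x, 18 along y, 14 to 62 above the underside; grip it from above across y at about 42. Nose starts roughly towards the bay's mouth.
- module: Module to feed: grey carrier, green board, black finned heatsink; 50 long (x), 40 wide (y), 26 mm high, about 0.12 kg, loose. Origin: centre of underside; x points down the lane to the end stop. Its back (x = -25) is a flat upright aluminium panel, full width and height: push there. Starts on the bay's floor near the mouth of either lane.
- spare: Bystander in the other lane: the same size, board, panel and axes, but four blue relay blocks instead of the heatsink. Leave it alone.
- bay: Fixed bay (mm), 2 open-topped lanes. Origin at bench height; x from open mouth to end stop, z up. Base plate (lane floor) 6 thick, x -125 to 75, y -70 to 70. Lane centres y = 33 and -33, each 46 wide between pale walls, 30 above bench, from x = -100 to the grey stop's face at x = 60 (stop 40 high; module home: its origin at x = 35). Bench is clear for 350 before the mouth. Fan, driver beyond.
Things that resemble listed ones, but are neither listed nor needed, are in the scene too. What is shaped like the module but orange is not meant. What is shaped like the stick but grey is not meant.

How it is judged:
By the outcome, as a careful person would: the job done as asked, in the order asked, and still so for the second after the job is handed in, with the robot touching nothing.
It also fails if it takes over 42 s, if anything falls off the work surface, if the arm or the gripper's body presses on something with over 40 N, if the wrist force passes 120 N, or if a joint passes its speed limit or range.

## Working session

There is one attempt and no reset: what is moved stays moved. The work goes in short steps, Python scripts to look and compute and a tool call to move; the robot and the scene stay as the last step left them, time stands still between calls to the robot, and variables do not carry over. Pictures are saved under pics/ and viewed, about 8 in all and at most 12, crops included, and the job is handed in when it is done.

Besides the shell and the picture viewer there is one more tool, called after "Request:" by a JSON object that holds its "name" and its "arguments", one argument or row to a line. send_rows: Moves the arm, as the interface text tells. Its arguments: {"type":"object","properties":{"series":{"type":"array","items":{"type":"array","items":{"type":"array","items":{"type":"number"}}}},"grip_force":{"type":"number"}},"required":["series"]}

```bash
mkdir -p pics; ls
cat > h.py <<'E'
import numpy as np, cv2
from scipy.spatial.transform import Rotation as R
from plant import env
def T_wrist(s,c):
    T=np.eye(4);T[:3,:3]=R.from_quat(s['tcp_rot']).as_matrix();T[:3,3]=s['tcp_pos'];return T@c['tool_from_camera']
def look(n):
    s=env.get_state();c=env.read_camera(n)
    c['E']=np.array(c['extrinsics']) if n!='wrist' else T_wrist(s,c)
    return c
def ray(c,u,v,z):
    d=c['E'][:3,:3]@np.array([(u-c['cx'])/c['fx'],-(v-c['cy'])/c['fy'],-1]);o=c['E'][:3,3]
    return o+d*(z-o[2])/d[2]
def proj(c,p):
    q=np.linalg.inv(c['E'])@np.append(p,1);return c['cx']+c['fx']*q[0]/-q[2], c['cy']-c['fy']*q[1]/-q[2]
def save(c,f): cv2.imwrite('pics/'+f,c['color'][:,:,::-1])
E
python3 - <<'E'
from h import *
import pickle
print(env.get_state())
for n in ['scene','side','wrist']:
    c=look(n);save(c,n+'0.png');pickle.dump(c,open(n+'0.pkl','wb'))
    print(n,{k:v for k,v in c.items() if k not in('color',)})
E
```

```text
pics
{'clock': 0.0, 'qpos': array([-1.55302298e-01,  2.63492577e-01, -4.89333819e-02,  1.25943434e+00,
        1.63411182e-05,  1.41551559e+00]), 'joint_vel': array([ 8.73370627e-05,  4.50729989e-04, -6.28541016e-04, -1.82756593e-04,
        1.57172635e-03, -1.13893906e-03]), 'joint_efforts': array([ 6.28219332e-04, -6.37613010e+01,  3.84567368e+01,  1.37825581e-02,
        8.02127857e-07, -5.80562346e-05]), 'tcp_pos': array([5.24710817e+02, 4.35676982e-02, 2.30842150e+02]), 'tcp_rot': array([ 7.07114309e-01,  7.07099053e-01, -3.06861703e-04, -4.34641089e-04]), 'contact_force': array([ 0.37495484,  0.10639305, -0.70765161]), 'torque': array([ 0.03209131, -0.02407274, -0.01892023]), 'finger_gap': 85.20589443880912}
scene {'fx': 467.4732362590156, 'fy': 467.4732362590156, 'cx': 311.9750636636811, 'cy': 200.72977939227906, 'extrinsics': array([[ 3.79123039e-01, -7.69672338e-01,  5.13682989e-01,
         9.92094172e+02],
       [ 9.25332746e-01,  3.12335930e-01, -2.14954825e-01,
        -1.31687966e+02],
       [ 5.00312899e-03,  5.56822017e-01,  8.30616765e-01,
         8.77774445e+02],
[... 1363 characters left out ...]
om_camera': array([[ 3.03684167e-04,  9.50471539e-01,  3.10811456e-01,
         8.07790543e+01],
       [ 9.99999650e-01, -4.64455856e-05, -8.35036315e-04,
        -6.45997735e-02],
       [-7.79242432e-04,  3.10811601e-01, -9.50471221e-01,
        -1.42169844e+02],
       [ 0.00000000e+00,  0.00000000e+00,  0.00000000e+00,
         1.00000000e+00]]), 'E': array([[ 9.99999930e-01, -3.68104160e-04,  6.51821026e-05,
         5.24820643e+02],
       [ 3.29640568e-04,  9.50519751e-01,  3.10663957e-01,
         8.07871828e+01],
       [-1.76313571e-04, -3.10663914e-01,  9.50519806e-01,
         3.73048820e+02],
       [ 0.00000000e+00,  0.00000000e+00,  0.00000000e+00,
         1.00000000e+00]])}
```

View pics/scene0.png

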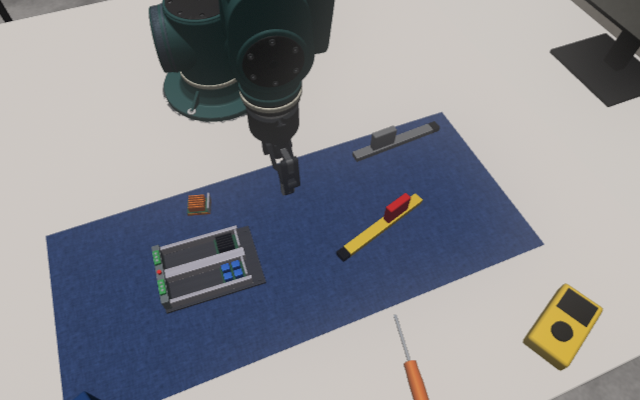

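View pics/side0.png

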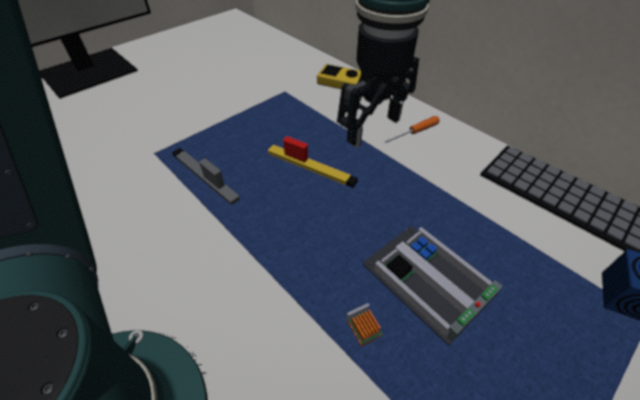

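The scene view shows the yellow stick (red handle 398,208; nose 344,253) with a grey look-alike at (398,140). The black-heatsink module is at (225,243) in the lane nearer the robot, and the blue-relay spare is at (232,270). The orange look-alike at (199,204) is outside the bay. The side view agrees: stick handle (295,149), heatsink (400,265), relays (424,246), orange (364,322). I choose the yellow/red stick and the black module, and check both in a crop.

```bash
cat > seg.py <<'E'
from h import *
import pickle
def rect(m):
    cs,_=cv2.findContours(m.astype(np.uint8),cv2.RETR_EXTERNAL,cv2.CHAIN_APPROX_NONE)
    return max(cs,key=cv2.contourArea)
def masks(c):
    h=cv2.cvtColor(c['color'],cv2.COLOR_RGB2HSV).astype(int);H,S,V=h[...,0],h[...,1],h[...,2]
    return dict(yellow=(H>18)&(H<32)&(S>150)&(V>90),red=((H<6)|(H>174))&(S>170)&(V>70))
E
python3 - <<'E'
from seg import *
a=pickle.load(open('scene0.pkl','rb'));b=pickle.load(open('side0.pkl','rb'))
A=cv2.resize(a['color'][215:315,140:273],None,fx=6,fy=6,interpolation=cv2.INTER_CUBIC)[:, :400*2]
B=cv2.resize(b['color'][220:345,355:510],None,fx=5,fy=5,interpolation=cv2.INTER_CUBIC)
cv2.imwrite('pics/cropA.png',A[:600,:800,::-1])
C=cv2.resize(a['color'][180:270,330:430],None,fx=4,fy=4,interpolation=cv2.INTER_CUBIC)
W=np.zeros((600,800,3),np.uint8);Bs=cv2.resize(b['color'][220:345,355:510],None,fx=3,fy=3,interpolation=cv2.INTER_CUBIC)
W[:375,:465]=Bs;W[:360,400+65:800]=C[:,:335];W[380:600,:352]=cv2.resize(pickle.load(open('wrist0.pkl','rb'))['color'],(352,220))
cv2.imwrite('pics/cropB.png',W[:,:,::-1])
for c,box in((a,(330,190,430,265)),(b,(260,130,360,190))):
    m=masks(c);x0,y0,x1,y1=box
    for k,z in(('yellow',14),('red',62)):
        mm=np.zeros((400,640),bool);mm[y0:y1,x0:x1]=m[k][y0:y1,x0:x1]
        ct=rect(mm)[:,0,:];P=np.array([ray(c,u,v,z)[:2] for u,v in ct],np.float32)
        print(k,mm.sum(),cv2.minAreaRect(P),cv2.fitLine(P,cv2.DIST_HUBER,0,.01,.01).ravel())
E
```

```text
yellow 688 ((568.7606201171875, 215.03607177734375), (24.052335739135742, 213.60284423828125), 16.712854385375977) [ 2.8035030e-01 -9.5989776e-01  5.7135486e+02  2.3029320e+02]
red 186 ((559.6422729492188, 246.03350830078125), (17.102529525756836, 57.82023620605469), 16.228036880493164) [ 2.4135461e-01 -9.7043699e-01  5.5913348e+02  2.4745091e+02]
yellow 568 ((567.0610961914062, 212.3856201171875), (25.991931915283203, 214.82928466796875), 16.758371353149414) [ 2.7859679e-01 -9.6040815e-01  5.5921991e+02  2.2118599e+02]
red 346 ((544.1058959960938, 229.4021759033203), (51.68577194213867, 75.08019256591797), 16.801748275756836) [3.2547018e-01 9.4555229e-01 5.4518408e+02 2.2763797e+02]
```

View pics/cropA.png

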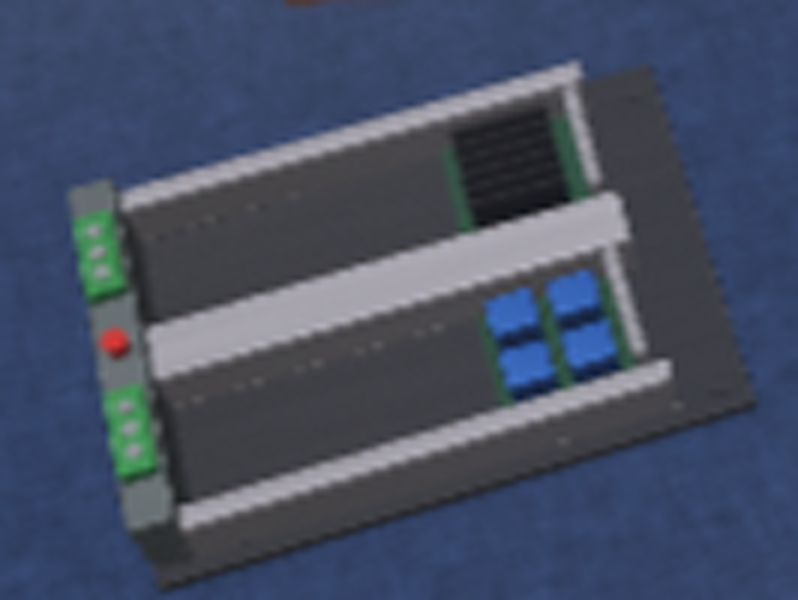

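View pics/cropB.png

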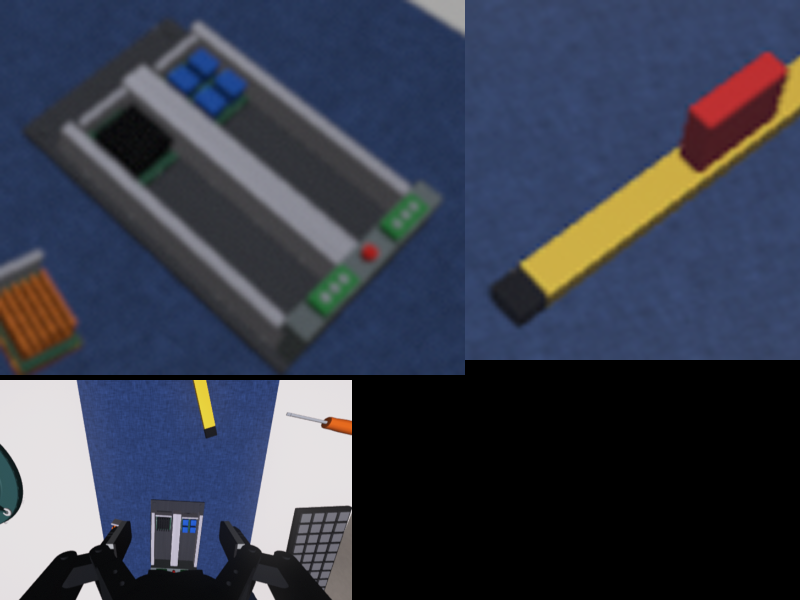

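The crops confirm both choices: the black finned module (crop 510,165) in the robot-side lane near the mouth, and the blue relays (555,330) in the other. The stick is yellow and red with a black nose. Next I cast the bay's corners.

Run:
```python
from seg import *
a=pickle.load(open('scene0.pkl','rb'));b=pickle.load(open('side0.pkl','rb'))
def A(n,x,y,z): print('A',n,ray(a,140+(x+.5)/6-.5,215+(y+.5)/6-.5,z)[:2].round(1))
def B(n,x,y,z): print('B',n,ray(b,355+x/3,220+y/3,z)[:2].round(1))
A('base mouth near',757,402,6);A('base mouth far',652,66,6);A('base end near',162,590,0)
A('outer far wall mouth out',578,62,30);A('outer far wall end out',118,194,30)
A('mid wall mouth -',614,194,30);A('mid wall mouth +',626,228,30);A('mid end -',146,330,30);A('mid end +',156,378,30)
A('near wall mouth in',668,360,30);A('near wall end in',180,510,30)
A('panel top mouth edge',566,86,32);A('panel top 2',598,182,32)
A('spare panel',608,250,32);A('spare panel2',645,352,32)
B('base mouth robot',25,128,6);B('base mouth far',168,20,6);B('mid mouth',125,75,30);B('mid mouth2',148,65,30)
B('mid end',325,262,30);B('mid end2',358,242,30);B('panel',84,120,32);B('panel2',127,90,32);B('wall mouth',64,127,30);B('wall end',278,322,30)
# wrist: pale walls & bay region
c=pickle.load(open('wrist0.pkl','rb'))
cv2.imwrite('pics/wcrop.png',cv2.resize(c['color'][0:360,180:460],None,fx=2,fy=2,interpolation=cv2.INTER_CUBIC)[120:720,:,::-1])
```

```text
A base mouth near [599.1 -66.4]
A base mouth far [461.  -58.6]
A base end near [ 585.9 -266. ]
A outer far wall mouth out [464.3 -84.1]
A outer far wall end out [ 455.6 -244.6]
A mid wall mouth - [519.2 -88.2]
A mid wall mouth + [533.1 -88.4]
A mid end - [ 509.5 -246.8]
A mid end + [ 527.8 -247.5]
A near wall mouth in [584.8 -90.4]
A near wall end in [ 575.8 -250.3]
A panel top mouth edge [473.3 -91. ]
A panel top 2 [513.8 -92. ]
A spare panel [539.9 -96.6]
A spare panel2 [580.2 -96.6]
B base mouth robot [462.6 -62.3]
B base mouth far [597.6 -71.3]
B mid mouth [524.3 -88. ]
B mid mouth2 [541.  -93.1]
B mid end [ 506.3 -242.5]
B mid end2 [ 530.2 -248.6]
B panel [478.9 -92.5]
B panel2 [515.1 -96.6]
B wall mouth [467.5 -86.8]
B wall end [ 458.5 -243.9]
```

Checks hold: yellow length is 213.6 against 215, the red top centre agrees with the yellow-derived origin (559,245), and bay wall offsets are within 2 mm. Moving above the handle.

Request:
{"name": "send_rows", "arguments": {
  "series": [
    [[-1, 40, 6, 10, 0, 0, 0], [-1, 40, 6, 10, 0, 0, 0], [-1, 40, 6, 10, 0, 0, 0], [-1, 40, 6, 10, 0, 0, 0], [-1, 40, 5, 10, 0, 0, 0]]
  ],
  "grip_force": 60
}}

```text
clock: 0.65
tcp_pos: [554.0, 201.7, 180.7]
tcp_rot: [0.707, 0.707, -0.0, -0.0]
contact_force: [1.1, -0.8, 0.8]
finger_gap: 85.3
```

Request:
{"name": "send_rows", "arguments": {
  "series": [
    [[-1, 45, 5, 10, 0, 0, 0], [-1, 0, 0, 10, 0, 0, -0.1], [-1, 0, 0, 10, 0, 0, -0.1], [-1, 0, 0, 0, 0, 0, -0.092], [-1, 0, 0, 0, 0, 0, 0]]
  ]
}}

```text
clock: 1.15
tcp_pos: [558.7, 245.0, 150.8]
tcp_rot: [0.596, 0.803, -0.0, -0.0]
contact_force: [0.3, 1.1, 0.1]
finger_gap: 85.5
```

```bash
cat > w.py <<'E'
from seg import *
s=env.get_state();c=look('wrist')
print(s['clock'],s['tcp_pos'].round(1),(R.from_quat(s['tcp_rot']).as_matrix()[:,1]).round(4),s['contact_force'].round(1),s['finger_gap'])
save(c,'w1.png');m=masks(c)
for k,z in(('yellow',14),('red',62)):
    ct=rect(m[k])[:,0,:];P=np.array([ray(c,u,v,z)[:2] for u,v in ct],np.float32);print(k,ct.min(0),ct.max(0),cv2.minAreaRect(P))
E
python3 w.py
```

```text
1.15 [558.7 245.  150.8] [ 0.9572  0.2894 -0.001 ] [0.3 1.1 0.1] 85.51195786929874
yellow [309 212] [329 306] ((582.8037109375, 169.43582153320312), (23.1317195892334, 119.63561248779297), 16.232437133789062)
red [310 168] [328 237] ((557.8804931640625, 250.3633270263672), (15.82752513885498, 63.380393981933594), 17.44915008544922)
```

The wrist view agrees (origin 559.6,246.3). Descending and gripping.

Request:
{"name": "send_rows", "arguments": {
  "series": [
    [[-1, 0, 0.5, 30, 0, 0, 0], [-1, 0, 0, 30, 0, 0, 0], [-1, 0, 0, 30, 0, 0, 0], [-1, 0, 0, 25, 0, 0, 0], [-1, 0, 0, 13, 0, 0, 0]]
  ]
}}

```text
clock: 1.7
tcp_pos: [558.7, 244.7, 21.4]
tcp_rot: [0.598, 0.801, -0.001, -0.001]
contact_force: [-0.5, 0.2, 0.6]
finger_gap: 85.3
```

Request:
{"name": "send_rows", "arguments": {
  "series": [
    [[0, 0, 0, 0, 0, 0, 0], [0.5, 0, 0, 0, 0, 0, 0], [1, 0, 0, 0, 0, 0, 0], [1, 0, 0, 0, 0, 0, 0], [1, 0, 0, 0, 0, 0, 0]]
  ]
}}

```text
clock: 2.2
tcp_pos: [560.0, 245.3, 24.1]
tcp_rot: [0.597, 0.802, 0.001, 0.0]
contact_force: [-1.9, -0.6, 4.6]
finger_gap: 17.2
```

Request:
{"name": "send_rows", "arguments": {
  "series": [
    [[1, 0, 0, 0, 0, 0, 0], [1, 0, 0, 0, 0, 0, 0], [1, 0, 0, 0, 0, 0, 0], [1, 0, 0, -6, 0, 0, 0], [1, 0, 0, -6, 0, 0, 0]]
  ]
}}

```text
clock: 2.7
tcp_pos: [559.3, 245.1, 35.7]
tcp_rot: [0.597, 0.802, -0.0, -0.0]
contact_force: [1.0, 0.2, -1.8]
finger_gap: 17.3
```

Request:
{"name": "send_rows", "arguments": {
  "series": [
    [[1, 0, 0, -5, 0, 0, 0.07], [1, 0, 0, -5, 0, 0, 0.07], [1, 0, 0, -5, 0, 0, 0.07], [1, 0, 0, 0, 0, 0, 0.07], [1, 0, 0, 0, 0, 0, 0.069]]
  ]
}}

```text
clock: 3.2
tcp_pos: [559.6, 245.2, 50.9]
tcp_rot: [0.728, 0.686, 0.0, 0.0]
contact_force: [0.3, -0.6, -1.0]
finger_gap: 17.2
```

Request:
{"name": "send_rows", "arguments": {
  "series": [
    [[1, -28, -9, 0, 0, 0, 0], [1, -28, -9, 0, 0, 0, 0], [1, -28, -9, 0, 0, 0, 0], [1, -28, -9, 0, 0, 0, 0], [1, -28, -9, 0, 0, 0, 0]]
  ]
}}

```text
clock: 3.7
tcp_pos: [506.1, 107.0, 50.8]
tcp_rot: [0.727, 0.687, 0.0, 0.0]
contact_force: [0.6, -0.8, -2.1]
finger_gap: 17.4
```

Request:
{"name": "send_rows", "arguments": {
  "series": [
    [[1, 0, 0, 0, 0, 0, 0], [1, 0, 0, 0, 0, 0, 0]]
  ]
}}

```text
clock: 3.9
tcp_pos: [506.8, 107.6, 50.8]
tcp_rot: [0.727, 0.686, 0.0, 0.0]
contact_force: [0.1, -0.0, -0.8]
finger_gap: 17.2
```

Run:
```python
from seg import *
s=env.get_state();M=R.from_quat(s['tcp_rot']).as_matrix()
print(s['clock'],s['tcp_pos'].round(1),M[:,1].round(4),M[:,2].round(4),s['contact_force'].round(1))
W=np.zeros((600,800,3),np.uint8)
for n,(x0,y0,x1,y1),k,o in(('scene',(180,190,380,290),4,(0,0)),('side',(280,170,480,270),2,(400,0))):
    c=look(n);pickle.dump(c,open(n+'1.pkl','wb'));q=cv2.resize(c['color'][y0:y1,x0:x1],None,fx=k,fy=k,interpolation=cv2.INTER_CUBIC);W[o[1] if n=='scene' else 400:,:][:q.shape[0],:q.shape[1]]=q
    z=s['tcp_pos'][2]-23+14; m=masks(c)['yellow'].copy();m[:,:150]=0;m[:,500:]=0;m[300:]=0;m[:120]=0
    ct=rect(m)[:,0,:];P=np.array([ray(c,u,v,z)[:2] for u,v in ct],np.float32);print(n,cv2.minAreaRect(P))
cv2.imwrite('pics/v1.png',W[:,:,::-1])
```

```text
3.9 [506.8 107.6  50.8] [ 9.983e-01 -5.820e-02  7.000e-04] [ 7.e-04  2.e-04 -1.e+00] [ 0.1 -0.  -0.8]
scene ((502.9883728027344, 36.83201217651367), (136.1357421875, 24.493633270263672), 86.6954574584961)
side ((500.4171447753906, 41.37641525268555), (148.68820190429688, 24.711427688598633), 86.70697021484375)
```

View pics/v1.png

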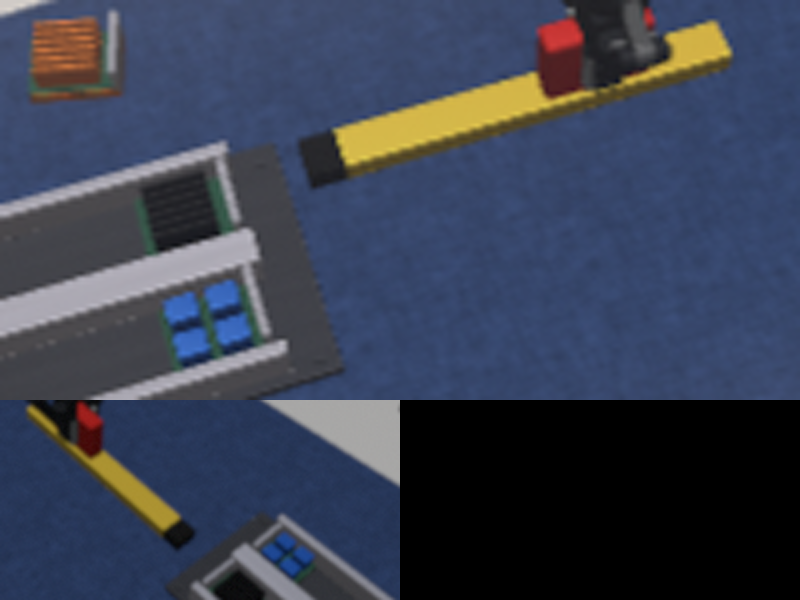

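The nose is aligned with the module's lane, at about (322,160) in the crop, just before the mouth, and the stick is parallel to the walls. Lowering, then advancing.

Request:
{"name": "send_rows", "arguments": {
  "series": [
    [[1, 0, 0, 9, 0, 0, 0], [1, 0, 0, 8, 0, 0, 0], [1, 0, 0, 0, 0, 0, 0], [1, -10, 0, 0, 0, 0, 0], [1, -10, 0, 0, 0, 0, 0]]
  ]
}}

```text
clock: 4.5
tcp_pos: [505.4, 87.4, 33.3]
tcp_rot: [0.727, 0.687, -0.0, 0.0]
contact_force: [0.2, -0.5, -1.2]
finger_gap: 17.5
```

Request:
{"name": "send_rows", "arguments": {
  "series": [
    [[1, -7, 0, 0, 0, 0, 0], [1, -5, 0, 0, 0, 0, 0], [1, -5, 0, 0, 0, 0, 0], [1, -5, 0, 0, 0, 0, 0], [1, -5, 0, 0, 0, 0, 0]]
  ]
}}

```text
clock: 5.0
tcp_pos: [503.9, 60.7, 33.4]
tcp_rot: [0.727, 0.687, 0.0, -0.0]
contact_force: [1.2, 2.1, 0.4]
finger_gap: 17.3
```

Request:
{"name": "send_rows", "arguments": {
  "series": [
    [[1, -6, 0, 0, 0, 0, 0], [1, -7, 0, 0, 0, 0, 0], [1, -7, 0, 0, 0, 0, 0], [1, -7, 0, 0, 0, 0, 0], [1, -7, 0, 0, 0, 0, 0]]
  ]
}}

```text
clock: 5.5
tcp_pos: [501.9, 26.4, 33.3]
tcp_rot: [0.727, 0.687, 0.0, -0.0]
contact_force: [0.3, 1.1, -0.9]
finger_gap: 17.2
```

Run:
```python
from seg import *
s=env.get_state();M=R.from_quat(s['tcp_rot']).as_matrix()
print(s['clock'],s['tcp_pos'].round(1),M[:,1].round(4),s['contact_force'].round(1))
W=np.zeros((600,800,3),np.uint8)
for n,(x0,y0,x1,y1),k,yy in(('scene',(140,200,340,300),4,0),('side',(340,210,540,310),2,400)):
    c=look(n);q=cv2.resize(c['color'][y0:y1,x0:x1],None,fx=k,fy=k,interpolation=cv2.INTER_CUBIC);W[yy:yy+q.shape[0],:q.shape[1]]=q
cv2.imwrite('pics/v2.png',W[:,:,::-1])
```

```text
5.5 [501.9  26.4  33.3] [ 0.9984 -0.0571 -0.    ] [ 0.3  1.1 -0.9]
```

View pics/v2.png

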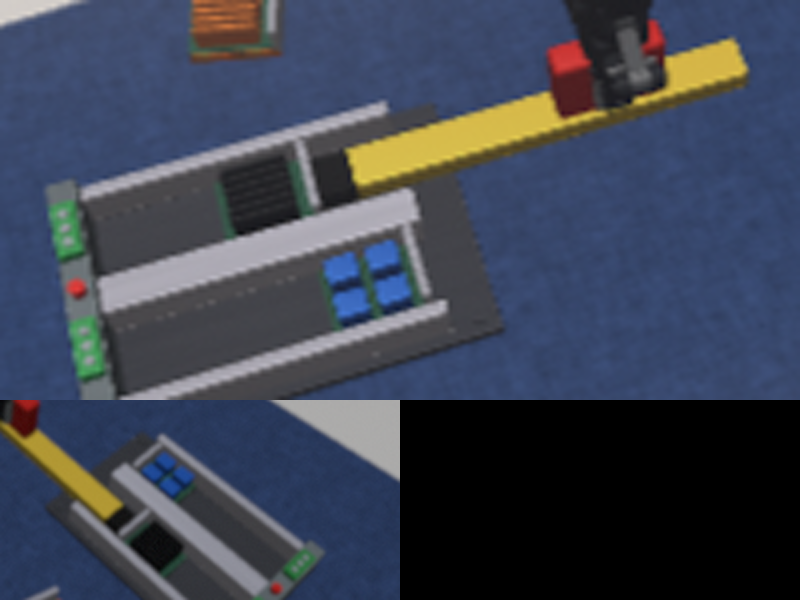

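The module is sliding squarely ahead of the nose; the nose (crop 335,178) is centred in the lane and the spare has not moved. Continuing.

Request:
{"name": "send_rows", "arguments": {
  "series": [
    [[1, -7, 0, 0, 0, 0, 0], [1, -7, 0, 0, 0, 0, 0], [1, -7, 0, 0, 0, 0, 0], [1, -7, 0, 0, 0, 0, 0], [1, -7, 0, 0, 0, 0, 0]]
  ]
}}

```text
clock: 6.1
tcp_pos: [499.9, -8.5, 33.3]
tcp_rot: [0.727, 0.687, -0.0, -0.0]
contact_force: [-0.1, 0.8, -1.2]
finger_gap: 17.6
```

Request:
{"name": "send_rows", "arguments": {
  "series": [
    [[1, -5, 0, 0, 0, 0, 0], [1, -5, 0, 0, 0, 0, 0], [1, -4, 0, 0, 0, 0, 0], [1, -4, 0, 0, 0, 0, 0], [1, -3, 0, 0, 0, 0, 0]]
  ]
}}

```text
clock: 6.6
tcp_pos: [498.7, -29.1, 33.3]
tcp_rot: [0.727, 0.687, -0.0, -0.0]
contact_force: [0.5, 1.1, -0.9]
finger_gap: 17.4
```

Request:
{"name": "send_rows", "arguments": {
  "series": [
    [[1, -2, 0, 0, 0, 0, 0], [1, -1, 0, 0, 0, 0, 0], [1, -1, 0, 0, 0, 0, 0], [1, -1, 0, 0, 0, 0, 0]]
  ]
}}

```text
clock: 7.0
tcp_pos: [498.5, -33.8, 33.3]
tcp_rot: [0.727, 0.687, -0.0, 0.0]
contact_force: [0.7, 0.8, -1.4]
finger_gap: 17.4
```

Request:
{"name": "send_rows", "arguments": {
  "series": [
    [[1, -1, 0, 0, 0, 0, 0], [1, -1, 0, 0, 0, 0, 0], [1, -1, 0, 0, 0, 0, 0]]
  ]
}}

```text
clock: 7.3
tcp_pos: [498.3, -36.9, 33.3]
tcp_rot: [0.727, 0.687, -0.0, 0.0]
contact_force: [0.2, 0.7, -1.2]
finger_gap: 17.5
```

Request:
{"name": "send_rows", "arguments": {
  "series": [
    [[1, -1, 0, 0, 0, 0, 0], [1, -1, 0, 0, 0, 0, 0]]
  ]
}}

```text
clock: 7.5
tcp_pos: [498.2, -37.2, 33.4]
tcp_rot: [0.727, 0.687, 0.002, -0.001]
contact_force: [1.2, 21.8, 6.7]
finger_gap: 17.4
```

Force rose to 22 N at the expected home position, so the module is against the stop. Drawing the stick out.

Request:
{"name": "send_rows", "arguments": {
  "series": [
    [[1, 1, 0, 0, 0, 0, 0], [1, 3, 0, 0, 0, 0, 0], [1, 8, 0, 0, 0, 0, 0], [1, 15, 0, 0, 0, 0, 0], [1, 20, 0, 0, 0, 0, 0]]
  ]
}}

```text
clock: 8.0
tcp_pos: [501.0, 8.5, 33.3]
tcp_rot: [0.727, 0.686, -0.0, 0.0]
contact_force: [0.5, 0.8, -1.7]
finger_gap: 17.3
```

Request:
{"name": "send_rows", "arguments": {
  "series": [
    [[1, 25, 0, 0, 0, 0, 0], [1, 25, 0, 0, 0, 0, 0], [1, 25, 0, 0, 0, 0, 0], [1, 25, 0, 0, 0, 0, 0], [1, 25, 0, 0, 0, 0, 0]]
  ]
}}

```text
clock: 8.5
tcp_pos: [507.9, 134.3, 33.2]
tcp_rot: [0.727, 0.687, -0.0, 0.0]
contact_force: [0.6, -1.0, -1.0]
finger_gap: 17.6
```

Request:
{"name": "send_rows", "arguments": {
  "series": [
    [[1, 20, 0, 0, 0, 0, 0], [1, 15, 0, 0, 0, 0, 0], [1, 5, 0, 0, 0, 0, 0], [1, 0, 0, 3, 0, 0, 0], [1, 0, 0, 3, 0, 0, 0]]
  ]
}}

```text
clock: 9.0
tcp_pos: [510.2, 172.3, 27.0]
tcp_rot: [0.727, 0.687, -0.0, 0.0]
contact_force: [-0.0, -0.2, -2.4]
finger_gap: 17.0
```

Run:
```python
from seg import *
s=env.get_state()
print(s['clock'],s['tcp_pos'].round(1),s['contact_force'].round(1))
W=np.zeros((600,800,3),np.uint8)
for n,(x0,y0,x1,y1),k,(xx,yy) in(('scene',(140,200,273,300),6,(0,0)),):
    c=look(n);pickle.dump(c,open(n+'2.pkl','wb'));q=cv2.resize(c['color'][y0:y1,x0:x1],None,fx=k,fy=k,interpolation=cv2.INTER_CUBIC);W[:600,:q.shape[1]]=q
cv2.imwrite('pics/v3.png',W[:,:,::-1])
```

```text
9.0 [510.2 172.3  27. ] [-0.  -0.2 -2.4]
```

View pics/v3.png

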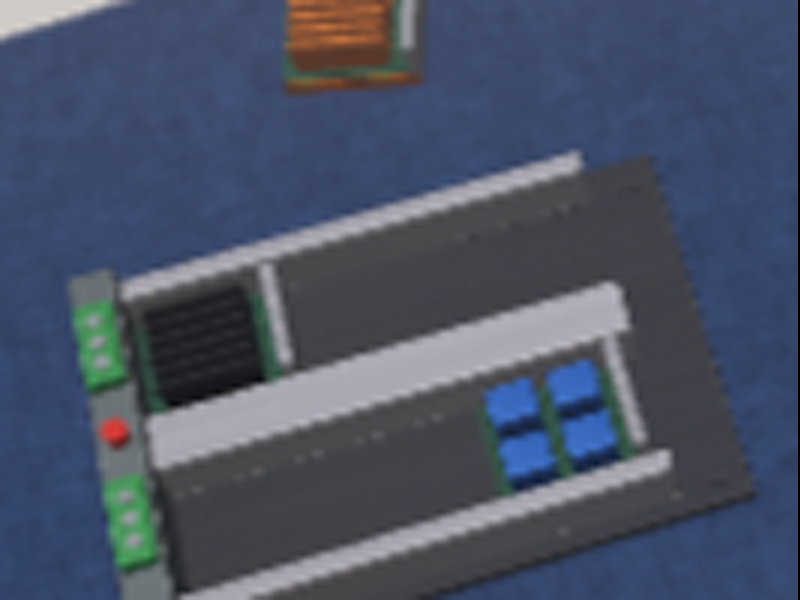

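The module sits at the stop end with its panel at crop (265,264)–(290,362), and the spare is unchanged. Next I lay the stick down and measure the panel.

Request:
{"name": "send_rows", "arguments": {
  "series": [
    [[1, 0, 0, 2, 0, 0, 0], [1, 0, 0, 1, 0, 0, 0], [1, 0, 0, 0.5, 0, 0, 0], [1, 0, 0, 0, 0, 0, 0]]
  ]
}}

```text
clock: 9.45
tcp_pos: [510.3, 172.3, 24.1]
tcp_rot: [0.727, 0.686, -0.0, 0.0]
contact_force: [-2.3, -2.8, 6.1]
finger_gap: 17.1
```

Run:
```python
from seg import *
a=pickle.load(open('scene2.pkl','rb'));o=np.array([523,-189.4]);X=np.array([-.0564,-.9984]);Y=np.array([.9984,-.0564])
for n,x,y,z in(('panel mouth-edge top',275,264,32),('panel2',293,360,32),('wall end',124,286,30),('mid end',146,421,30),('spare',608,340,32),('spare2',645,442,32)):
    p=ray(a,140+(x+.5)/6-.5,200+(y+.5)/6-.5,z)[:2]-o;print(n,(p@X).round(1),(p@Y).round(1))
print(env.get_state()['contact_force'])
```

```text
panel mouth-edge top 6.8 -53.4
panel2 7.8 -15.2
wall end 57.1 -62.8
mid end 58.1 -9.9
spare -93.6 11.6
spare2 -95.9 51.9
[-2.30755769 -2.84607329  6.09172754]
```

The panel is 50.3 mm from the stop, against a 50 mm module, so it is home. The stick is on the bench (6 N upward). Releasing.

Request:
{"name": "send_rows", "arguments": {
  "series": [
    [[0.3, 0, 0, 0, 0, 0, 0], [-0.3, 0, 0, 0, 0, 0, 0], [-1, 0, 0, 0, 0, 0, 0], [-1, 0, 0, 0, 0, 0, 0], [-1, 0, 0, 0, 0, 0, 0]]
  ]
}}

```text
clock: 9.95
tcp_pos: [510.3, 172.8, 23.7]
tcp_rot: [0.727, 0.687, -0.0, -0.0]
contact_force: [0.2, -0.3, -0.1]
finger_gap: 84.8
```

Request:
{"name": "send_rows", "arguments": {
  "series": [
    [[-1, 0, 0, -5, 0, 0, 0], [-1, 0, 0, -20, 0, 0, 0], [-1, 0, 0, -35, 0, 0, 0], [-1, 0, 0, -45, 0, 0, 0], [-1, 0, 0, -45, 0, 0, 0]]
  ]
}}

```text
clock: 10.45
tcp_pos: [509.7, 172.7, 175.7]
tcp_rot: [0.727, 0.687, -0.0, -0.0]
contact_force: [1.3, 0.5, 0.3]
finger_gap: 85.4
```

Request:
{"name": "send_rows", "arguments": {
  "series": [
    [[-1, 0, 0, 0, 0, 0, 0], [-1, 0, 0, 0, 0, 0, 0], [-1, 0, 0, 0, 0, 0, 0]]
  ]
}}

```text
clock: 10.75
tcp_pos: [509.8, 172.7, 173.1]
tcp_rot: [0.727, 0.687, -0.0, -0.0]
contact_force: [0.8, 0.0, 0.0]
finger_gap: 85.2
```

Run:
```python
from seg import *
s=env.get_state();print(s['clock'],s['tcp_pos'].round(1),s['contact_force'].round(1),s['finger_gap'])
c=look('scene');d=look('side');W=np.zeros((600,800,3),np.uint8)
W[:280]=cv2.resize(c['color'][170:310,100:500],None,fx=2,fy=2,interpolation=cv2.INTER_CUBIC)
W[290:600]=cv2.resize(d['color'][120:275,180:580],None,fx=2,fy=2,interpolation=cv2.INTER_CUBIC)
cv2.imwrite('pics/v4.png',W[:,:,::-1])
```

```text
10.75 [509.8 172.7 173.1] [0.8 0.  0. ] 85.16889755455057
```

View pics/v4.png

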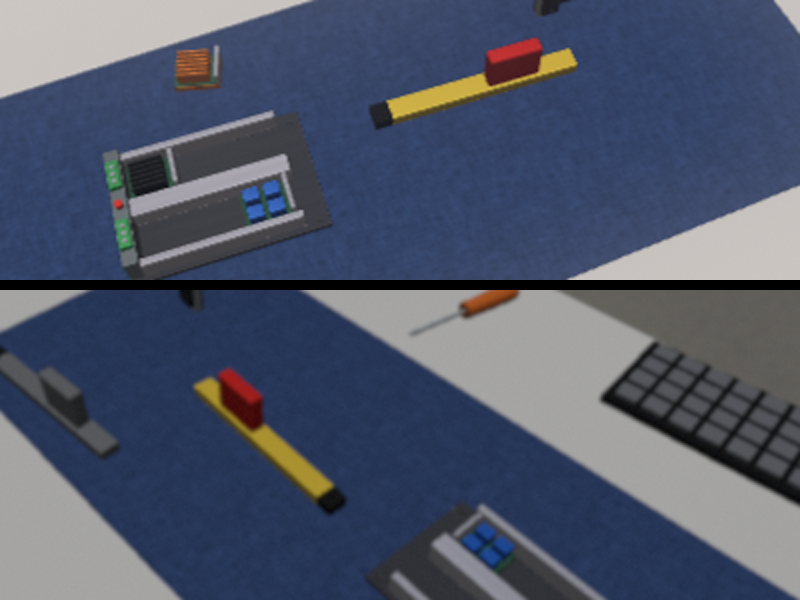

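The stick lies flat on the mat, upright and clear of the bay (its nose at 380,114 and the bay's mouth edge near 315,170). The module is at the stop, the spare is unmoved and the gripper is clear above. Handing in.

```bash
python3 -c "
from plant import env
print(env.finish_job())"
```

```text
the job is handed in; nothing more can be done
None
```

I gripped the yellow stick by its red handle and slid the black-heatsink module down its lane until it was home against the end stop. I then drew the stick out, laid it flat on the bench clear of the bay, and handed the job in at about 10.9 s on the robot's clock.

- **Module home:** the contact force rose to about 22 N at the expected home position. In the image, the module's back panel measured 50.3 mm from the stop for a 50 mm module. In absolute bay coordinates both the panel and the stop read about 2.5 mm short. That is close to the calibration error and the same for both, so I relied on the difference.
- **Spare module:** its panel showed at the same pixels before and after the push, so it was not moved.
- **Stick and gripper:** the last pictures show the stick flat, with its nose about 75 mm before the base plate by the commanded pose. The gripper was open at 173 mm height, with contact force under 1 N.

No check failed.

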